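# Brace the storage jar in the clamp stand and take off its tight cap

### The job

Open the brown storage jar standing in the clamp stand: turn both wing knobs clockwise to their end stops so that the jaws brace the jar, then grip the jar's tight cap, unscrew it anticlockwise until its threads let go, and lift it straight up. Finish while still holding the cap level in the gripper, straight over the jar and about two centimetres clear above its mouth, with the jar still standing square in the braced clamp; do not put the cap down or let go, and leave the other things on the worktop where they are.

Things in the scene. Friction and masses are not known exactly. Their poses are not given: they have to be found in the camera images.
- stand: Clamp stand fixed to the worktop, perhaps turned: aluminium base 110 mm (x) by 320 mm (y), 12 mm thick; at each end (y = +122 and -122 mm) a grey housing 80 x 58 mm, its top 52 mm above the worktop, carries a wing knob. Between them two upright steel jaws slide along y to pinch the jar. Origin: centre of the underside, z up
- knob_left (a joint): angle (rad) of the wing knob at the stand's +y end. It starts between 0 and 0.3 and grows as the knob is turned clockwise seen from above, to the fixed end stop at 1.40, where its jaw grips the jar. Turns against 0.2 N m of friction and stays where it is left. Home means above 1.30
- knob_right (a joint): the same for the knob at the stand's -y end, also clockwise to an end stop at 1.40
- left_grip (a point): centre of the upright wing (bar) of the left knob: 46 mm long (its own x axis), 12 mm thick (its own y axis), 36 mm tall (18 mm above and below this point, a flat 34 mm disc under it), black plastic, with free room all round. The point lies on the knob's vertical turning axis, 77 mm above the worktop
- right_grip (a point): the same on the right knob
- jar: Brown stoneware jar, about 0.45 kg, loose: square body 64 x 64 mm, 62 mm tall, a round neck above (its shoulder is 22 mm below the cap's skirt). It stands on the stand's base (12 mm above the worktop) between the jaws, nearly in line with the stand's axes. Origin: centre of its underside. With open jaws it turns along with the cap; closing the jaws centres and squares it
- jar_mouth (a point): centre of the jar's mouth (top of the rubber seal disc), on the jar's axis, 106 mm above its underside
- cap_center (a point): centre (half-way up) of the round black twist cap, 60 mm across, 26 mm tall, 40 g; on the jar it is 97 mm above the jar's underside; own z up. About 0.3 N m turns it; it does not rise as it turns. After 56 to 62 degrees anticlockwise (from above) its inner lugs come free and it lifts straight off; past 88 degrees they jam on the next ledges. It must rise 24 mm to clear the mouth
- mug: white mug, bystander, 76 mm wide, 90 mm tall; origin under its centre
- spice: small amber jar with a black lid, bystander, 44 mm wide, 75 mm tall, behind the stand; not the jar to open; origin under its centre
- spoon: wooden-handled spoon lying in front of the stand, bystander
- bowl: white bowl, bystander, 120 mm wide, 50 mm tall; origin under its centre
- egg_cup: white egg cup, bystander, 48 mm wide, 55 mm tall; origin under its centre
- tin: grey box-shaped tin, bystander, 100 x 70 x 55 mm; origin under its centre
- trivet: round cork mat, bystander, 150 mm wide, 10 mm thick; origin under its centre
Mind the look-alikes: they are no part of the job. What is meant by the part that bears cap_center is not blue, and is the larger of those in its own colour.

How it is judged:
On the way, in this order (a step that is already met when the one before it is completed fails the run):
1. both wing knobs are turned home while the cap is still on the jar (value of joint each of knob_left, knob_right above 1.3 rad and z of cap_center in the frame of jar below 0.102 m), for 0.2 s.
2. the cap is unscrewed and lifted clear of the jar's mouth, held by the fingers (z of cap_center in the frame of jar above 0.124 m and contact force between cap and jar below 0.2 N and contact force between the fingers and cap above 1 N), for 0.2 s.
At the end, for the whole second after the job is handed in: Both knobs above 1.30 rad; cap held by the fingers, at rest, level within 0.2 rad, within 25 mm of the jar's axis, its lower edge 5 to 45 mm above the mouth, touching neither jar nor stand; jar not touched by the robot, on its base within 5 mm, upright within 0.1 rad, square within 0.12 rad (all of step 2 and value of joint each of knob_left, knob_right above 1.3 rad and z of cap_center in the frame of jar below 0.164 m and horizontal distance between cap_center and jar_mouth below 0.025 m and angle between cap_center's own z axis and vertical below 0.2 rad and contact force between cap and stand below 0.2 N and contact force between each of the arm, the fingers and jar below 0.2 N and linear speed of cap below 0.03 m/s and angle between jar's own z axis and vertical below 0.1 rad and z of jar in the frame of stand below 0.017 m and angle between the x axis of jar and the x axis of stand, either way round below 0.12 rad); the arm keeps its last pose, push and grip.
It fails at once if the jar is wrenched round in the stand (over 0.15 rad) (angle between the x axis of jar and the x axis of stand, either way round above 0.15 rad).
It fails at once if the jar is lifted out of the stand or tipped (z of jar in the frame of stand above 0.022 m or angle between jar's own z axis and vertical above 0.2 rad).
It fails at once if a bystander is pushed over 4 cm (distance of any of mug, spice, spoon, bowl, egg_cup, tin, trivet from where it was at the start of the episode above 0.04 m).
It also fails if it takes over 64 s, if anything falls off the work surface, if the arm or the gripper's body presses on something with over 40 N, if the wrist force passes 120 N, or if a joint passes its speed limit or range.

### The arm

A 7-joint arm with a two-finger parallel gripper is mounted at the origin on the work surface. World frame = base frame: x ahead of the robot, y to its left, z up, the work surface at z = 0. Lengths are in m, angles in rad, forces in N, time in s.
With the tool pointing down it reaches from about 0.425 to 0.875 m from the base axis. Payload 4.7 kg.
Tool frame: the origin (TCP) lies on the centre line of the jaws, within the pads' length; the fingertips stand 14 mm ahead of it and the grasp point (between the pads) lies 5 mm behind it; z points along the fingers, y is the line along which they close (so a half turn about z gives the same grasp; the last joint's range is limited). The gripper opens to 87 mm and grips with 3 to 60 N. Pads are 19 mm wide; open, the fingers measure 117 mm over their backs; the gripper's body (75 mm by 190 mm) begins 51 mm behind the grasp point.
Start: joints at [1.163, 0.321, -0.07, 1.45, 0.023, 1.371, -0.057], TCP at [0.266, -0.593, 0.237] pointing down, gripper open.
Joint ranges: [-2.86, 2.86], [-0.3, 2.09], [-1.38, 1.24], [0.06, 2.45], [-1.56, 4.7], [0.09, 2.05], [-2.69, 2.69]. Speed limits (rad/s): [2.57, 2.57, 3.14, 3.14, 3.14, 3.14, 3.14].

### API

Orientations are given as a rotation vector (axis times angle).
In Python, from bench import * gives the robot as it stands.
- The arm moves only by the shell command python3 -m jog 'ROWS' [FORCE]. ROWS is JSON, a list of rows, each an object of numbers: "claw": the finger opening in mm, from 0 to 87; "dx", "dy", "dz": the shift along the tool's x, y, z in mm; "spin": the turn about the tool's z in degrees. In form: [{"claw": .., "dx": .., "dy": .., "dz": .., "spin": ..}, ...]. A call has 1 to 20 rows; each row is the pose to reach, as a shift and turn from the pose commanded when the call began, along the tool's axes at that moment; what a row does not reach only later rows make up. A row lasts 1/12 s, in which the tool goes at most 41.7 mm and 7.16 degrees, less where a joint would pass 70% of its speed; a pose out of reach is approached as far as the arm can. A call with a gripper value outside its range is refused whole. The fingers move at their own pace and stop on an object; FORCE is the grip in N (left out, the last holds). Time passes only in rows, so rows that repeat a pose let the fingers close. It gives the time, the measured TCP pose, the force, the opening and the grip force at its end, in the units of the state.
- get_state(): the state, without advancing time (a new reading comes with each control period).
- get_image(name): name is "scene" or "top" or "wrist"; returns a dict with "frame" (480x640x3 uint8, red, green, blue), "depth" (480x640 float32, m along the optical axis (not along the pixel's ray), 0 where there is no reading), "K" (3x3 intrinsics, pixels), "T" (4x4, takes a point from camera to world coordinates); the wrist camera has in their place "mount" (4x4, takes a point from camera to tool coordinates, whose origin is the TCP and whose axes are the flange's). Camera axes: x right, y down, z forward; pixel columns grow to the right and rows downward; lengths in m; the calibration is good to about 2 mm. A picture is of the moment at which its call begins: read the wrist's pose just before it.
- close_job(): hands the job in; it is judged then, once.
The state is a dict: "time": time; "joint_positions": joint angles; "qd": joint speeds; "joint_torque": joint torques, N m; "position": TCP position; "tool_rot": TCP orientation; "ft_force": force on the tool from outside, world axes, zero at the start; "torque": the same for the moment, N m; "grip_width": opening from 0.0 (shut) to 1.0 (fully open); "grip_force": force on a finger pad.
Only numpy, scipy, OpenCV 4.12 (cv2) and the standard library are available. Lean on these libraries where they do the work, as an engineer would, in place of code of your own. Each camera call takes 0.05 s, during which the arm holds its last target. There are 200 camera calls.

## Working session

There is one attempt and no reset: what is moved stays moved. The work goes in short steps, Python scripts to look and compute and a shell command to move; the robot and the scene stay as the last step left them, time stands still between calls to the robot, and variables do not carry over. Pictures are saved under pics/ and viewed, at most 10 in all, crops included, and the job is handed in when it is done.

```bash
mkdir -p pics; ls; python3 - <<'E'
from bench import *
import cv2,numpy as np
s=get_state();print({k:np.round(v,3).tolist() for k,v in s.items()})
for n in("scene","top"):
    d=get_image(n);cv2.imwrite(f"pics/{n}0.png",d["frame"][...,::-1]);np.savez(f"{n}0.npz",**d);print(n,d["K"].round(1).tolist(),d["T"].round(3).tolist())
E
```

```text
pics
{'time': 0.0, 'joint_positions': [1.163, 0.322, -0.07, 1.452, 0.023, 1.371, -0.057], 'qd': [0.0, 0.001, 0.001, -0.001, 0.0, -0.0, 0.0], 'joint_torque': [0.017, -49.141, -0.388, -31.264, -0.055, 0.042, -0.001], 'position': [0.266, -0.593, 0.235], 'tool_rot': [-3.07, -0.657, 0.001], 'ft_force': [0.751, 0.032, -0.086], 'torque': [-0.002, -0.036, -0.02], 'grip_force': 0.012, 'grip_width': 0.999}
scene [[551.0, 0.0, 325.4], [0.0, 551.0, 239.1], [0.0, 0.0, 1.0]] [[-0.015, 0.725, -0.689, 1.422], [1.0, 0.016, -0.004, -0.054], [0.008, -0.689, -0.725, 1.022], [0.0, 0.0, 0.0, 1.0]]
top [[564.5, 0.0, 317.5], [0.0, 564.5, 251.6], [0.0, 0.0, 1.0]] [[-0.028, -0.997, 0.067, 0.48], [-1.0, 0.027, -0.012, -0.032], [0.011, -0.067, -0.998, 1.446], [0.0, 0.0, 0.0, 1.0]]
```

View pics/top0.png

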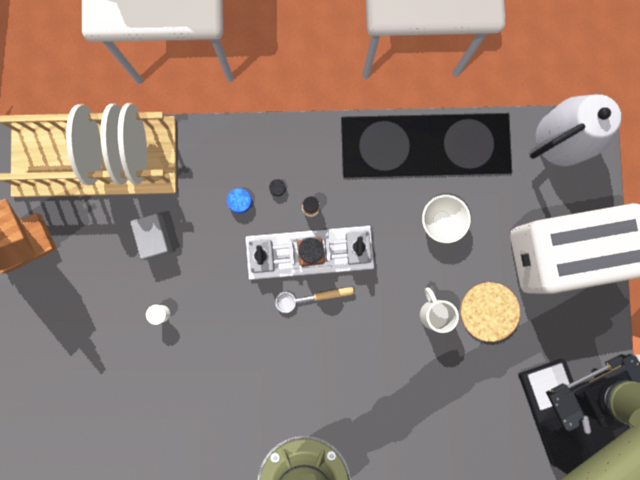

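View pics/scene0.png

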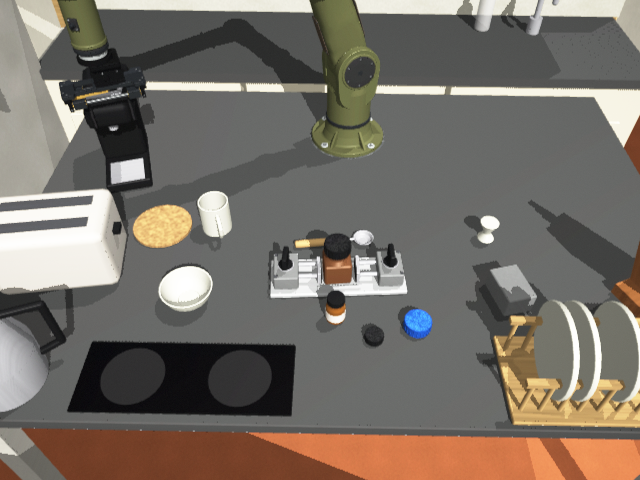

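Top view: the stand lies at about (310,252), slightly turned, with wing knobs near (261,255) (left) and (359,246) (right) and the cap at (311,250). The blue cap at (239,200), the loose black cap at (278,187) and the spice jar at (311,206) are decoys or bystanders. Now I'll measure these parts.

```bash
cat > h.py <<'E'
import cv2,numpy as np
from bench import *
def cloud(d,T=None):
    K=d["K"];T=d["T"] if T is None else T;z=d["depth"];v,u=np.mgrid[:480,:640]
    p=np.stack([(u-K[0,2])/K[0,0]*z,(v-K[1,2])/K[1,1]*z,z],-1)@T[:3,:3].T+T[:3,3]
    p[z==0]=np.nan;return p
def plane(d,uv,h,T=None):
    K=d["K"];T=d["T"] if T is None else T
    uv=np.atleast_2d(uv);r=np.c_[(uv[:,0]-K[0,2])/K[0,0],(uv[:,1]-K[1,2])/K[1,1],np.ones(len(uv))]@T[:3,:3].T
    return T[:3,3]+r*((h-T[2,3])/r[:,2])[:,None]
def wristT(d,s):
    T=np.eye(4);T[:3,:3]=cv2.Rodrigues(np.array(s["tool_rot"]))[0];T[:3,3]=s["position"];return T@d["mount"]
E
python3 - <<'E'
from h import *
d=dict(np.load("top0.npz"));P=cloud(d);g=d["frame"].max(-1)
def rep(n,box,zl,zh,h,dark=70):
    u0,u1,v0,v1=box;m=np.zeros((480,640),bool);m[v0:v1,u0:u1]=1
    m&=(P[...,2]>zl)&(P[...,2]<zh)&(g<dark)
    v,u=np.nonzero(m);q=plane(d,np.c_[u,v],h)[:,:2]
    r=cv2.minAreaRect(q.astype(np.float32)*1000)
    print(n,len(u),q.mean(0).round(4),r,np.nanmedian(P[m][:,2]).round(3))
rep("L",(245,278,235,275),.08,.12,.095)
rep("R",(343,376,228,268),.08,.12,.095)
rep("cap",(290,335,232,272),.11,.14,.122)
# stand base: bright long rect
m=((P[...,2]>.004)&(P[...,2]<.135)).astype(np.uint8);m[:,:235]=0;m[:,385:]=0;m[:215]=0;m[285:]=0
n,l,st,c=cv2.connectedComponentsWithStats(m);i=1+st[1:,4].argmax()
v,u=np.nonzero((l==i)&(P[...,2]<.03));print("base",st[i],cv2.minAreaRect((P[v,u][:,:2]*1000).astype(np.float32)))
E
```

```text
L 83 [0.5671 0.0907] ((568.19189453125, 90.44380187988281), (11.964215278625488, 40.86076354980469), 88.83429718017578) 0.094
R 88 [ 0.5805 -0.15  ] ((581.0070190429688, -149.91233825683594), (12.030807495117188, 41.00776290893555), 88.14976501464844) 0.093
cap 84 [ 0.5738 -0.0412] ((571.19775390625, -36.116859436035156), (48.853004455566406, 54.79331970214844), 64.13404846191406) 0.122
base [ 245  223  129   59 5423] ((575.0126342773438, -29.006866455078125), (125.15630340576172, 327.881591796875), 3.7518374919891357)
```

```bash
R='{"dx":511,"dy":-387,"dz":-60,"spin":25}'; true; python3 -m jog '[{"dz":-40},{"dx":30,"dy":-23,"dz":-60,"spin":3},{"dx":60,"dy":-45,"dz":-60,"spin":7},{"dx":511,"dy":-387,"dz":-60,"spin":25},{"dx":511,"dy":-387,"dz":-60,"spin":25},{"dx":511,"dy":-387,"dz":-60,"spin":25},{"dx":511,"dy":-387,"dz":-60,"spin":25},{"dx":511,"dy":-387,"dz":-60,"spin":25},{"dx":511,"dy":-387,"dz":-60,"spin":25},{"dx":511,"dy":-387,"dz":-60,"spin":25},{"dx":511,"dy":-387,"dz":-60,"spin":25},{"dx":511,"dy":-387,"dz":-60,"spin":25},{"dx":511,"dy":-387,"dz":-60,"spin":25},{"dx":511,"dy":-387,"dz":-60,"spin":25},{"dx":511,"dy":-387,"dz":-60,"spin":25},{"dx":511,"dy":-387,"dz":-60,"spin":25},{"dx":511,"dy":-387,"dz":-60,"spin":25},{"dx":511,"dy":-387,"dz":-60,"spin":25},{"dx":511,"dy":-387,"dz":-60,"spin":25},{"dx":511,"dy":-387,"dz":-60,"spin":25}]'
python3 - <<'E'
from h import *
s=get_state();d=get_image("wrist");print(s["joint_positions"],s["position"],s["tool_rot"])
cv2.imwrite("pics/w1.png",d["frame"][...,::-1]);np.savez("w1.npz",Tw=wristT(d,s),**d);print(wristT(d,s).round(3).tolist(),d["K"].tolist())
E
```

```text
[ 1.1630502   0.32178518 -0.07009764  1.45152547  0.02262255  1.37080327
 -0.05690251] [ 0.26590804 -0.59261596  0.23556121] [-3.07032284e+00 -6.57446183e-01  7.37092108e-04]
[[0.41, -0.884, -0.222, 0.327], [-0.912, -0.398, -0.1, -0.566], [-0.0, 0.244, -0.97, 0.384], [0.0, 0.0, 0.0, 1.0]] [[402.33354529318393, 0.0, 323.1375697550543], [0.0, 402.33354529318393, 239.49251697038488], [0.0, 0.0, 1.0]]$[0]: bad value
```

View pics/w1.png

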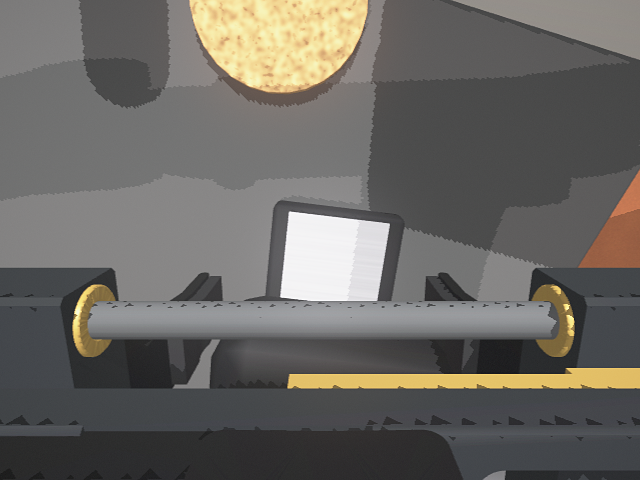

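The move was refused because every row needs all the keys. The wrist picture shows only the scale (335,250) and the trivet (280,40), with the gripper along the bottom edge.

```bash
python3 -m jog '[{"claw":87,"dx":0,"dy":0,"dz":-40,"spin":0},{"claw":87,"dx":30,"dy":-23,"dz":-60,"spin":3},{"claw":87,"dx":60,"dy":-45,"dz":-60,"spin":7},{"claw":87,"dx":90,"dy":-68,"dz":-60,"spin":12},{"claw":87,"dx":120,"dy":-91,"dz":-60,"spin":18},{"claw":87,"dx":150,"dy":-114,"dz":-60,"spin":25},{"claw":87,"dx":180,"dy":-136,"dz":-60,"spin":25},{"claw":87,"dx":210,"dy":-159,"dz":-60,"spin":25},{"claw":87,"dx":240,"dy":-182,"dz":-60,"spin":25},{"claw":87,"dx":270,"dy":-205,"dz":-60,"spin":25},{"claw":87,"dx":300,"dy":-228,"dz":-60,"spin":25},{"claw":87,"dx":330,"dy":-250,"dz":-60,"spin":25},{"claw":87,"dx":360,"dy":-273,"dz":-60,"spin":25},{"claw":87,"dx":390,"dy":-296,"dz":-60,"spin":25},{"claw":87,"dx":420,"dy":-318,"dz":-60,"spin":25},{"claw":87,"dx":440,"dy":-387,"dz":-60,"spin":25},{"claw":87,"dx":440,"dy":-387,"dz":-60,"spin":25},{"claw":87,"dx":440,"dy":-387,"dz":-60,"spin":25},{"claw":87,"dx":440,"dy":-387,"dz":-60,"spin":25},{"claw":87,"dx":440,"dy":-387,"dz":-60,"spin":25}]'
python3 - <<'E'
from h import *
s=get_state();d=get_image("wrist");print(s["joint_positions"],s["position"],s["tool_rot"])
cv2.imwrite("pics/w2.png",d["frame"][...,::-1]);np.savez("w2.npz",Tw=wristT(d,s),**d)
E
```

```text
time: 1.82
position: [0.5089, -0.0607, 0.2964]
tool_rot: [3.14, -0.024, -0.0]
ft_force: [-0.8, -0.5, -0.0]
grip_width: 1.002
grip_force: 0.0
[ 0.55832168  0.02513455 -0.49795294  1.67755423  0.01320816  1.44211702
 -1.52713966] [ 0.50892883 -0.06074961  0.29641466] [ 3.14041711e+00 -2.37855209e-02 -3.27435575e-04]
```

View pics/w2.png

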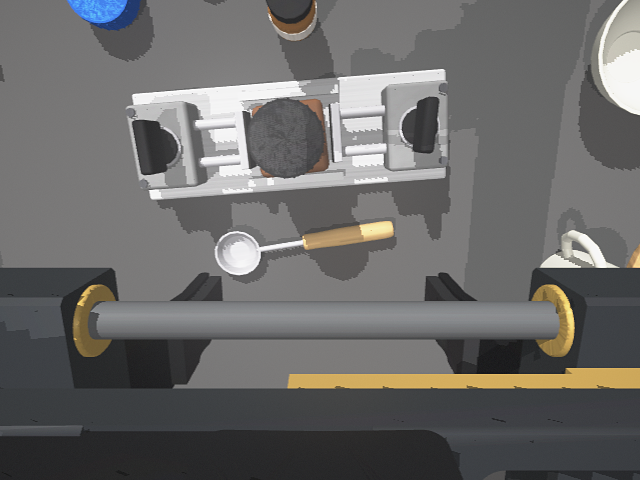

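The wrist view shows the left knob wing at (150,148), the cap at (286,138), the right wing at (425,125), and the jaws at (245,133) and (335,130). I'll measure these from this picture.

```bash
python3 - <<'E'
from h import *
d=dict(np.load("w2.npz"));T=d["Tw"];P=cloud(d,T);g=d["frame"].max(-1)
def rep(n,box,zl,zh,h,dark=255):
    u0,u1,v0,v1=box;m=np.zeros((480,640),bool);m[v0:v1,u0:u1]=1
    m&=(P[...,2]>zl)&(P[...,2]<zh)&(g<dark)
    v,u=np.nonzero(m);q=P[v,u,:2]
    r=cv2.minAreaRect(q.astype(np.float32)*1000)
    print(n,len(u),q.mean(0).round(4),np.round(r[0],1),np.round(r[1],1),round(r[2],1),np.nanmedian(P[m][:,2]).round(4),cv2.minEnclosingCircle(q.astype(np.float32)*1000))
rep("L",(120,190,100,200),.089,.105,.095)
rep("R",(390,450,70,170),.089,.105,.095)
rep("cap",(235,340,80,190),.113,.14,.122)
rep("jawL",(233,262,80,190),.02,.11,0);print(np.nanpercentile(P[100:165,235:262,2],[5,50,95]),np.nanpercentile(P[100:160,331:341,2],[5,50,95]))
rep("base",(120,460,60,205),.006,.02,0)
rep("housL",(120,215,90,200),.045,.056,0);rep("housR",(375,460,70,180),.045,.056,0)
m=(P[...,2]>.065)&(P[...,2]<.085)&(np.mgrid[:480,:640][0]<200)&(abs(np.mgrid[:480,:640][1]-287)<55)
v,u=np.nonzero(m);print("shoulder",len(u),cv2.minAreaRect((P[v,u,:2]*1000).astype(np.float32)))
E
```

```text
L 856 [0.5713 0.0894] [570.8  90.5] [45.5 12.4] 3.3 0.095 ((570.77001953125, 90.25828552246094), 22.892959594726562)
R 842 [ 0.586  -0.1515] [ 585.5 -152.4] [12.6 45.5] 86.3 0.0954 ((585.5464477539062, -153.1593475341797), 22.878692626953125)
cap 4839 [ 0.5767 -0.0336] [576.2 -33.7] [60.7 61.1] 50.4 0.123 ((576.2052001953125, -33.54302978515625), 31.003856658935547)
jawL 1119 [0.5792 0.0125] [575.8   9.7] [33.  94.8] 87.2 0.0495 ((575.9602661132812, 9.121077537536621), 47.73575210571289)
[0.01218074 0.05072644 0.12381289] [0.01278948 0.05040011 0.05198206]
base 12586 [ 0.5812 -0.0333] [578.3 -31. ] [110.3 318.4] 3.5 0.0127 ((577.55322265625, -31.345783233642578), 167.50401306152344)
housL 3367 [0.5725 0.0839] [570.9  90.2] [80.1 57.8] 3.4 0.0524 ((571.143310546875, 90.12284851074219), 47.35636520385742)
housR 3759 [ 0.5866 -0.1498] [ 585.8 -152.5] [80.  58.3] 3.6 0.0527 ((585.6149291992188, -152.5111541748047), 47.40665817260742)
shoulder 1463 ((616.1204833984375, -29.687984466552734), (144.44313049316406, 64.43099212646484), 5.480764389038086)
```

```bash
python3 -m jog '[{"claw":87,"dx":15,"dy":-38,"dz":0,"spin":-7},{"claw":87,"dx":30,"dy":-76,"dz":0,"spin":-14},{"claw":87,"dx":45,"dy":-114,"dz":0,"spin":-21},{"claw":87,"dx":59.6,"dy":-152,"dz":0,"spin":-28},{"claw":87,"dx":59.6,"dy":-152,"dz":0,"spin":-35},{"claw":87,"dx":59.6,"dy":-152,"dz":0,"spin":-42},{"claw":87,"dx":59.6,"dy":-152,"dz":0,"spin":-49},{"claw":87,"dx":59.6,"dy":-152,"dz":0,"spin":-56},{"claw":87,"dx":59.6,"dy":-152,"dz":0,"spin":-63},{"claw":87,"dx":59.6,"dy":-152,"dz":0,"spin":-70},{"claw":87,"dx":59.6,"dy":-152,"dz":0,"spin":-77},{"claw":87,"dx":59.6,"dy":-152,"dz":0,"spin":-84},{"claw":87,"dx":59.6,"dy":-152,"dz":20,"spin":-91},{"claw":87,"dx":59.6,"dy":-152,"dz":40,"spin":-98},{"claw":87,"dx":59.6,"dy":-152,"dz":60,"spin":-105},{"claw":87,"dx":59.6,"dy":-152,"dz":80,"spin":-112},{"claw":87,"dx":59.6,"dy":-152,"dz":100,"spin":-119},{"claw":87,"dx":59.6,"dy":-152,"dz":120,"spin":-126},{"claw":87,"dx":59.6,"dy":-152,"dz":140,"spin":-132},{"claw":87,"dx":59.6,"dy":-152,"dz":140,"spin":-132}]'
cat >> h.py <<'E'
def go(x,y,yaw,z=None):  # tool-axis shift from the measured pose to a world target (mm, deg)
    s=get_state();R=cv2.Rodrigues(np.array(s["tool_rot"]))[0];p=np.array(s["position"])*1000
    cur=np.degrees(np.arctan2(R[1,0],R[0,0]));t=np.array([x,y,p[2] if z is None else z])
    print("pos",p.round(1),"yaw",cur.round(2),"shift",(R.T@(t-p)).round(1),"spin",((cur-yaw+180)%360-180).round(1),"q",np.round(s["joint_positions"],2),"f",np.round(s["ft_force"],1),"tilt",np.degrees(np.arccos(-R[2,2])).round(2),"grip",s["grip_width"]*87,s["grip_force"])
E
python3 -c "
from h import *
go(570.8,90.4,183.3,78)"
```

```text
time: 3.53
position: [0.5687, 0.0882, 0.152]
tool_rot: [-1.297, -2.854, 0.006]
ft_force: [-0.9, -0.6, -0.2]
grip_width: 0.998
grip_force: 0.0
pos [568.7  88.2 152. ] yaw 131.12 shift [-0.   3.5 74. ] spin -52.2 q [ 0.51  0.34 -0.85  1.72  0.27  1.22  0.32] f [-0.9 -0.6 -0.2] tilt 0.44 grip 86.82977105534788 0.0
```

```bash
python3 -m jog '[{"claw":60,"dx":0,"dy":2,"dz":0,"spin":-7},{"claw":60,"dx":0,"dy":2,"dz":0,"spin":-14},{"claw":60,"dx":0,"dy":2,"dz":0,"spin":-21},{"claw":60,"dx":0,"dy":2,"dz":0,"spin":-28},{"claw":60,"dx":0,"dy":2,"dz":0,"spin":-35},{"claw":60,"dx":0,"dy":2,"dz":0,"spin":-42},{"claw":60,"dx":0,"dy":2,"dz":0,"spin":-49},{"claw":60,"dx":0,"dy":2,"dz":0,"spin":-52},{"claw":60,"dx":0,"dy":2,"dz":0,"spin":-52},{"claw":60,"dx":0,"dy":2,"dz":0,"spin":-52},{"claw":60,"dx":0,"dy":2,"dz":0,"spin":-52}]'
python3 -c "
from h import *
go(570.8,90.4,183.3,78)"
```

```text
time: 4.45
position: [0.5728, 0.0918, 0.1569]
tool_rot: [-0.08, 3.14, -0.0]
ft_force: [-0.2, 0.3, -0.3]
grip_width: 0.69
grip_force: 0.0
pos [572.8  91.8 156.9] yaw -177.07 shift [ 2.2 -1.3 78.9] spin -0.4 q [ 0.63  0.39 -1.01  1.7   0.35  1.24  1.15] f [-0.2  0.3 -0.3] tilt 0.03 grip 60.05251007833817 0.0
```

```bash
python3 -m jog '[{"claw":50,"dx":2,"dy":-1.3,"dz":25,"spin":0},{"claw":50,"dx":2,"dy":-1.3,"dz":50,"spin":0},{"claw":50,"dx":2,"dy":-1.3,"dz":70,"spin":0},{"claw":50,"dx":2,"dy":-1.3,"dz":79,"spin":0},{"claw":50,"dx":2,"dy":-1.3,"dz":79,"spin":0},{"claw":50,"dx":2,"dy":-1.3,"dz":79,"spin":0},{"claw":5,"dx":2,"dy":-1.3,"dz":79,"spin":0},{"claw":5,"dx":2,"dy":-1.3,"dz":79,"spin":0},{"claw":5,"dx":2,"dy":-1.3,"dz":79,"spin":0},{"claw":5,"dx":2,"dy":-1.3,"dz":79,"spin":0},{"claw":5,"dx":2,"dy":-1.3,"dz":79,"spin":0},{"claw":5,"dx":2,"dy":-1.3,"dz":79,"spin":0}]' 40
python3 -c "
from h import *
go(570.8,90.4,183.3,78)"
```

```text
time: 5.45
position: [0.5706, 0.0911, 0.0778]
tool_rot: [-0.087, 3.14, -0.0]
ft_force: [0.4, -0.2, 0.1]
grip_width: 0.202
grip_force: 0.0
pos [570.6  91.1  77.8] yaw -176.84 shift [-0.1 -0.8 -0.2] spin -0.1 q [ 0.58  0.47 -0.96  1.79  0.43  1.11  1.1 ] f [ 0.4 -0.2  0.1] tilt 0.03 grip 17.553777484554562 0.0
```

```bash
python3 -m jog '[{"claw":5,"dx":0,"dy":0,"dz":0,"spin":0},{"claw":5,"dx":0,"dy":0,"dz":0,"spin":0},{"claw":5,"dx":0,"dy":0,"dz":0,"spin":0},{"claw":5,"dx":0,"dy":0,"dz":0,"spin":0}]' 40
python3 -m jog '[{"claw":5,"dx":0,"dy":0,"dz":0,"spin":5},{"claw":5,"dx":0,"dy":0,"dz":0,"spin":10},{"claw":5,"dx":0,"dy":0,"dz":0,"spin":15},{"claw":5,"dx":0,"dy":0,"dz":0,"spin":20},{"claw":5,"dx":0,"dy":0,"dz":0,"spin":25},{"claw":5,"dx":0,"dy":0,"dz":0,"spin":30},{"claw":5,"dx":0,"dy":0,"dz":0,"spin":35},{"claw":5,"dx":0,"dy":0,"dz":0,"spin":40},{"claw":5,"dx":0,"dy":0,"dz":0,"spin":45},{"claw":5,"dx":0,"dy":0,"dz":0,"spin":50},{"claw":5,"dx":0,"dy":0,"dz":0,"spin":55},{"claw":5,"dx":0,"dy":0,"dz":0,"spin":60},{"claw":5,"dx":0,"dy":0,"dz":0,"spin":65},{"claw":5,"dx":0,"dy":0,"dz":0,"spin":70},{"claw":5,"dx":0,"dy":0,"dz":0,"spin":75},{"claw":5,"dx":0,"dy":0,"dz":0,"spin":79},{"claw":5,"dx":0,"dy":0,"dz":0,"spin":79},{"claw":5,"dx":0,"dy":0,"dz":0,"spin":79}]'
python3 -c "
from h import *
go(570.8,90.4,103.3,78);print(get_state()['torque'])"
```

```text
time: 5.78
position: [0.5705, 0.0921, 0.0777]
tool_rot: [-0.088, 3.14, 0.002]
ft_force: [-0.2, 2.9, -0.1]
grip_width: 0.131
grip_force: 40.0
time: 7.28
position: [0.5702, 0.0916, 0.0777]
tool_rot: [-1.928, -2.48, 0.0]
ft_force: [-0.9, 2.9, 1.6]
grip_width: 0.139
grip_force: 40.0
pos [570.2  91.6  77.7] yaw 104.27 shift [-1.4  0.3 -0.3] spin 1.0 q [ 0.38  0.38 -0.7   1.79  0.28  1.07 -0.17] f [-0.9  2.9  1.6] tilt 0.03 grip 12.136422025045293 40.00073027797043
[ 0.55031539  0.31641098 -0.21254302]
```

```bash
python3 -m jog '[{"claw":5,"dx":0,"dy":0,"dz":0,"spin":1},{"claw":5,"dx":0,"dy":0,"dz":0,"spin":2},{"claw":5,"dx":0,"dy":0,"dz":0,"spin":2},{"claw":40,"dx":0,"dy":0,"dz":0,"spin":2},{"claw":50,"dx":0,"dy":0,"dz":0,"spin":2},{"claw":50,"dx":0,"dy":0,"dz":0,"spin":2},{"claw":50,"dx":0,"dy":0,"dz":0,"spin":2},{"claw":50,"dx":0,"dy":0,"dz":-40,"spin":2},{"claw":50,"dx":0,"dy":0,"dz":-80,"spin":2},{"claw":60,"dx":0,"dy":0,"dz":-120,"spin":0},{"claw":60,"dx":0,"dy":0,"dz":-120,"spin":0},{"claw":60,"dx":0,"dy":0,"dz":-120,"spin":0}]'
python3 -c "
from h import *
go(585.5,-152.7,176.3,158)"
```

```text
time: 8.28
position: [0.5724, 0.0911, 0.2003]
tool_rot: [1.929, 2.474, 0.005]
ft_force: [0.1, -0.4, -0.3]
grip_width: 0.663
grip_force: 0.0
pos [572.4  91.1 200.3] yaw 104.12 shift [-239.6  -47.    42.5] spin -72.2 q [ 0.43  0.26 -0.73  1.67  0.18  1.28 -0.1 ] f [ 0.1 -0.4 -0.3] tilt 0.34 grip 57.66355180044518 0.0
```

```bash
python3 -m jog '[{"claw":60,"dx":-35,"dy":-7,"dz":0,"spin":-7},{"claw":60,"dx":-70,"dy":-14,"dz":0,"spin":-14},{"claw":60,"dx":-105,"dy":-21,"dz":0,"spin":-21},{"claw":60,"dx":-140,"dy":-28,"dz":0,"spin":-28},{"claw":60,"dx":-175,"dy":-35,"dz":0,"spin":-35},{"claw":60,"dx":-210,"dy":-42,"dz":0,"spin":-42},{"claw":60,"dx":-239.6,"dy":-47,"dz":0,"spin":-49},{"claw":60,"dx":-239.6,"dy":-47,"dz":10,"spin":-56},{"claw":60,"dx":-239.6,"dy":-47,"dz":20,"spin":-63},{"claw":60,"dx":-239.6,"dy":-47,"dz":30,"spin":-70},{"claw":60,"dx":-239.6,"dy":-47,"dz":40,"spin":-72},{"claw":60,"dx":-239.6,"dy":-47,"dz":40,"spin":-72},{"claw":60,"dx":-239.6,"dy":-47,"dz":40,"spin":-72},{"claw":60,"dx":-239.6,"dy":-47,"dz":40,"spin":-72},{"claw":60,"dx":-239.6,"dy":-47,"dz":40,"spin":-72}]'
python3 -c "
from h import *
go(585.5,-152.7,176.3,78)"
```

```text
time: 9.53
position: [0.5838, -0.1527, 0.1579]
tool_rot: [0.106, 3.139, -0.001]
ft_force: [0.6, -0.0, 0.2]
grip_width: 0.689
grip_force: 0.0
pos [ 583.8 -152.7  157.9] yaw 176.12 shift [-1.7  0.1 79.9] spin -0.2 q [ 0.84  0.37 -0.78  1.65  0.27  1.23  1.51] f [ 0.6 -0.   0.2] tilt 0.03 grip 59.95521434025211 0.0
```

```bash
python3 -m jog '[{"claw":40,"dx":-1.7,"dy":0,"dz":25,"spin":0},{"claw":40,"dx":-1.7,"dy":0,"dz":50,"spin":0},{"claw":40,"dx":-1.7,"dy":0,"dz":70,"spin":0},{"claw":40,"dx":-1.7,"dy":0,"dz":80,"spin":0},{"claw":40,"dx":-1.7,"dy":0,"dz":80,"spin":0},{"claw":40,"dx":-1.7,"dy":0,"dz":80,"spin":0},{"claw":5,"dx":-1.7,"dy":0,"dz":80,"spin":0},{"claw":5,"dx":-1.7,"dy":0,"dz":80,"spin":0},{"claw":5,"dx":-1.7,"dy":0,"dz":80,"spin":0},{"claw":5,"dx":-1.7,"dy":0,"dz":80,"spin":0},{"claw":5,"dx":-1.7,"dy":0,"dz":80,"spin":0},{"claw":5,"dx":-1.7,"dy":0,"dz":80,"spin":0},{"claw":5,"dx":-1.7,"dy":0,"dz":80,"spin":0},{"claw":5,"dx":-1.7,"dy":0,"dz":80,"spin":0}]' 40
python3 -c "
from h import *
go(585.5,-152.7,176.3,78)"
```

```text
time: 10.7
position: [0.5857, -0.1515, 0.0781]
tool_rot: [0.103, 3.139, 0.002]
ft_force: [-0.4, 3.8, 4.4]
grip_width: 0.132
grip_force: 40.0
pos [ 585.7 -151.5   78.1] yaw 176.23 shift [ 0.1 -1.2  0.1] spin -0.1 q [ 0.81  0.45 -0.74  1.72  0.34  1.1   1.47] f [-0.4  3.8  4.4] tilt 0.07 grip 11.49194819791387 40.00111134722829
```

```bash
python3 -m jog '[{"claw":5,"dx":0,"dy":0,"dz":0,"spin":5},{"claw":5,"dx":0,"dy":0,"dz":0,"spin":10},{"claw":5,"dx":0,"dy":0,"dz":0,"spin":15},{"claw":5,"dx":0,"dy":0,"dz":0,"spin":20},{"claw":5,"dx":0,"dy":0,"dz":0,"spin":25},{"claw":5,"dx":0,"dy":0,"dz":0,"spin":30},{"claw":5,"dx":0,"dy":0,"dz":0,"spin":35},{"claw":5,"dx":0,"dy":0,"dz":0,"spin":40},{"claw":5,"dx":0,"dy":0,"dz":0,"spin":45},{"claw":5,"dx":0,"dy":0,"dz":0,"spin":50},{"claw":5,"dx":0,"dy":0,"dz":0,"spin":55},{"claw":5,"dx":0,"dy":0,"dz":0,"spin":60},{"claw":5,"dx":0,"dy":0,"dz":0,"spin":65},{"claw":5,"dx":0,"dy":0,"dz":0,"spin":70},{"claw":5,"dx":0,"dy":0,"dz":0,"spin":73},{"claw":5,"dx":0,"dy":0,"dz":0,"spin":74},{"claw":5,"dx":0,"dy":0,"dz":0,"spin":74},{"claw":5,"dx":0,"dy":0,"dz":0,"spin":74}]'
python3 -c "
from h import *
go(585.5,-152.7,103.2,78);print(get_state()['torque'])"
```

```text
time: 12.2
position: [0.585, -0.1523, 0.0781]
tool_rot: [-1.971, -2.446, 0.001]
ft_force: [-2.6, 3.0, 4.3]
grip_width: 0.135
grip_force: 40.0
pos [ 585.  -152.3   78.1] yaw 102.27 shift [-0.5  0.4  0.1] spin -0.9 q [ 0.63  0.4  -0.51  1.73  0.22  1.07  0.26] f [-2.6  3.   4.3] tilt 0.05 grip 11.730407451075013 40.001529632136226
[0.52160891 0.43242274 0.43847664]
```

```bash
python3 -m jog '[{"claw":40,"dx":0,"dy":0,"dz":0,"spin":74},{"claw":87,"dx":0,"dy":0,"dz":0,"spin":0},{"claw":87,"dx":0,"dy":0,"dz":0,"spin":0}]' 2>/dev/null | head -0; echo skip
```

```text
skip
```

That was a slip on my part. The first row carried a stray 74 degree spin. It was capped at about 7 degrees and then taken back while the fingers opened. I'll check for effects.

```bash
python3 -c "
from h import *
go(592,-100,102.3,300);print(get_state()['torque'],get_state()['time'])
d=get_image('top');cv2.imwrite('pics/top1.png',cv2.resize(d['frame'][210:290,225:395,::-1],None,fx=4,fy=4))"
```

```text
pos [ 585.  -153.7   77.4] yaw 102.34 shift [  50.7   18.2 -222.7] spin 0.0 q [ 0.63  0.4  -0.51  1.73  0.22  1.07  0.27] f [-0.6 -0.2  0.2] tilt 0.08 grip 25.00970699208321 0.0
[-0.01273867 -0.08705818  0.06971014] 12.45
```

View pics/top1.png

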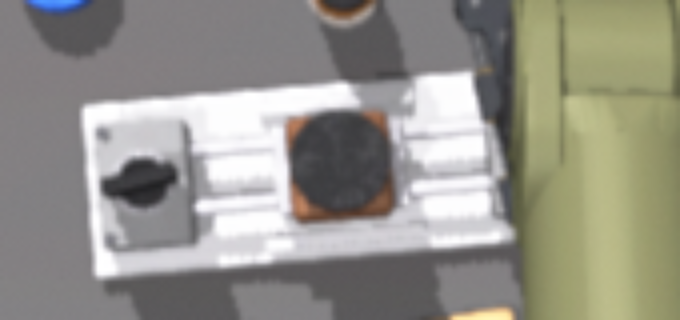

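No harm was done. In the crop the left wing at (140,180) is turned nearly along the stand, the jaws touch the jar at (340,160), and the arm hides the right knob. I'll back off to a view pose.

```bash
python3 -m jog '[{"claw":50,"dx":0,"dy":0,"dz":0,"spin":0},{"claw":50,"dx":0,"dy":0,"dz":0,"spin":0},{"claw":50,"dx":0,"dy":0,"dz":-30,"spin":0},{"claw":87,"dx":0,"dy":0,"dz":-70,"spin":0},{"claw":87,"dx":0,"dy":0,"dz":-110,"spin":0},{"claw":87,"dx":0,"dy":0,"dz":-150,"spin":0},{"claw":87,"dx":15,"dy":5,"dz":-190,"spin":0},{"claw":87,"dx":35,"dy":12,"dz":-222,"spin":0},{"claw":87,"dx":50,"dy":18,"dz":-222,"spin":0},{"claw":87,"dx":50,"dy":18,"dz":-222,"spin":0},{"claw":87,"dx":50,"dy":18,"dz":-222,"spin":0},{"claw":87,"dx":50,"dy":18,"dz":-222,"spin":0}]'
python3 - <<'E'
from h import *
s=get_state();d=get_image("wrist");T=wristT(d,s);np.savez("w3.npz",Tw=T,**d);cv2.imwrite("pics/w3.png",d["frame"][...,::-1])
P=cloud(d,T);P[270:]=np.nan
m=(P[...,2]>.115)&(P[...,2]<.13);q=P[m][:,:2]
print("cap",m.sum(),cv2.minEnclosingCircle((q*1000).astype(np.float32)),cv2.minAreaRect((q*1000).astype(np.float32)),np.median(P[m][:,2]))
m=(P[...,2]>.088)&(P[...,2]<.105)&(P[...,1]>.05);q=P[m][:,:2];print("L",m.sum(),cv2.minAreaRect((q*1000).astype(np.float32)))
go(577,-32,102.3,109-5)
t=get_image("top");P=cloud(t);m=(P[...,2]>.085)&(P[...,2]<.105)&(P[...,0]>.5)&(P[...,0]<.65)&(t["frame"].max(-1)<70)
for a,b in((.05,.13),(-.19,-.11)):
    k=m&(P[...,1]>a)&(P[...,1]<b);print(k.sum(),cv2.minAreaRect((P[k][:,:2]*1000).astype(np.float32)) if k.sum()>3 else "")
E
```

```text
time: 13.5
position: [0.5916, -0.1014, 0.2982]
tool_rot: [-1.974, -2.442, 0.003]
ft_force: [0.4, -0.0, 0.4]
grip_width: 0.997
grip_force: 0.0
cap 4849 ((577.6298828125, -30.453725814819336), 31.058656692504883) ((577.5492553710938, -30.315046310424805), (61.11672592163086, 60.707542419433594), 1.0870994329452515) 0.12300921139832488
L 56 ((576.1646118164062, 69.66938018798828), (11.134431838989258, 2.2661304473876953), 12.962194442749023)
pos [ 591.4 -101.8  297.9] yaw 102.04 shift [ 71.3   1.  193.9] spin -0.3 q [ 0.6   0.24 -0.57  1.47  0.13  1.48  0.24] f [-0.   0.  -0.1] tilt 0.17 grip 86.72996168417181 0.0
77 ((569.2118530273438, 91.04273223876953), (11.841564178466797, 41.57997131347656), 12.554953575134277)
0
```

View pics/w3.png

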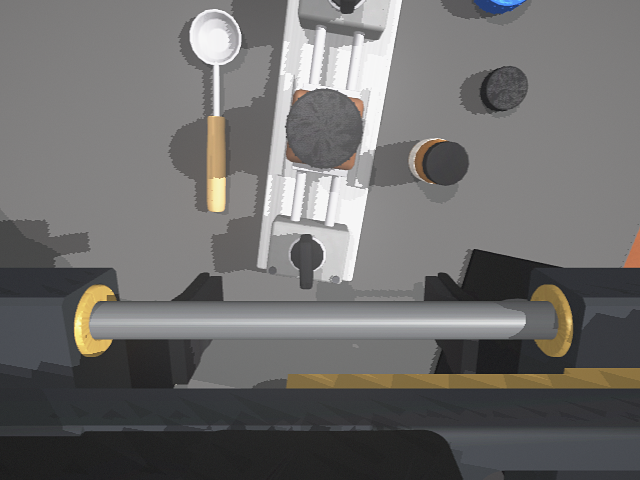

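The wrist view shows the cap at (324,128), now square with the jar, and the right wing at (306,258) turned along the stand. Both knobs read about 1.4 rad. Next I go down onto the cap.

```bash
python3 -m jog '[{"claw":87,"dx":36,"dy":1,"dz":40,"spin":0},{"claw":87,"dx":72.7,"dy":1.9,"dz":80,"spin":0},{"claw":87,"dx":72.7,"dy":1.9,"dz":110,"spin":0},{"claw":87,"dx":72.7,"dy":1.9,"dz":130,"spin":0},{"claw":87,"dx":72.7,"dy":1.9,"dz":130,"spin":0},{"claw":87,"dx":72.7,"dy":1.9,"dz":130,"spin":0},{"claw":87,"dx":72.7,"dy":1.9,"dz":150,"spin":0},{"claw":87,"dx":72.7,"dy":1.9,"dz":170,"spin":0},{"claw":87,"dx":72.7,"dy":1.9,"dz":185,"spin":0},{"claw":87,"dx":72.7,"dy":1.9,"dz":194,"spin":0},{"claw":87,"dx":72.7,"dy":1.9,"dz":194,"spin":0},{"claw":87,"dx":72.7,"dy":1.9,"dz":194,"spin":0}]'
python3 -c "
from h import *
go(577.6,-30.4,102,104)"
```

```text
time: 14.6
position: [0.5799, -0.0295, 0.1069]
tool_rot: [1.974, 2.442, 0.001]
ft_force: [-0.6, 0.6, 0.3]
grip_width: 1.006
grip_force: 0.0
pos [579.9 -29.5 106.9] yaw 102.08 shift [-0.4 -2.5  2.9] spin 0.1 q [ 0.51  0.33 -0.59  1.76  0.2   1.11  0.06] f [-0.6  0.6  0.3] tilt 0.1 grip 87.51674782845859 0.0
```

```bash
python3 -m jog '[{"claw":87,"dx":-0.4,"dy":-2,"dz":2,"spin":0},{"claw":87,"dx":-0.4,"dy":-2,"dz":2,"spin":0},{"claw":40,"dx":-0.4,"dy":-2,"dz":2,"spin":0},{"claw":40,"dx":-0.4,"dy":-2,"dz":2,"spin":0},{"claw":40,"dx":-0.4,"dy":-2,"dz":2,"spin":0},{"claw":40,"dx":-0.4,"dy":-2,"dz":2,"spin":0},{"claw":40,"dx":-0.4,"dy":-2,"dz":2,"spin":0},{"claw":40,"dx":-0.4,"dy":-2,"dz":2,"spin":0},{"claw":40,"dx":-0.4,"dy":-2,"dz":2,"spin":0},{"claw":40,"dx":-0.4,"dy":-2,"dz":2,"spin":0}]' 45
python3 -c "
from h import *
go(577.6,-30.4,102,104)"
```

```text
time: 15.43
position: [0.5764, -0.0295, 0.1035]
tool_rot: [-1.973, -2.444, 0.002]
ft_force: [-2.9, 0.0, 3.2]
grip_width: 0.684
grip_force: 45.0
pos [576.4 -29.5 103.5] yaw 102.17 shift [-1.1  1.  -0.5] spin 0.2 q [ 0.51  0.33 -0.59  1.77  0.2   1.1   0.06] f [-2.9  0.   3.2] tilt 0.08 grip 59.505884353592506 45.00079325158724
```

```bash
python3 -m jog '[{"claw":40,"dx":0,"dy":0,"dz":0,"spin":-4},{"claw":40,"dx":0,"dy":0,"dz":0,"spin":-8},{"claw":40,"dx":0,"dy":0,"dz":0,"spin":-12},{"claw":40,"dx":0,"dy":0,"dz":0,"spin":-16},{"claw":40,"dx":0,"dy":0,"dz":0,"spin":-20},{"claw":40,"dx":0,"dy":0,"dz":0,"spin":-20}]'
python3 - <<'E'
from h import *
go(577.6,-30.4,102,104);print(get_state()['torque'])
d=get_image("top");P=cloud(d);cv2.imwrite("pics/t2.png",cv2.resize(d["frame"][210:290,225:395,::-1],None,fx=4,fy=4))
E
```

```text
time: 15.93
position: [0.5771, -0.0294, 0.1036]
tool_rot: [1.516, 2.751, 0.0]
ft_force: [-1.0, -1.1, 1.7]
grip_width: 0.682
grip_force: 45.0
pos [577.1 -29.4 103.6] yaw 122.28 shift [-1.1 -0.1 -0.4] spin 20.3 q [ 0.55  0.34 -0.64  1.77  0.23  1.11  0.4 ] f [-1.  -1.1  1.7] tilt 0.01 grip 59.29082957191163 44.999242926640605
[-0.004756    0.26006302  0.21191646]
```

```bash
python3 -m jog '[{"claw":40,"dx":0,"dy":0,"dz":0,"spin":-4},{"claw":40,"dx":0,"dy":0,"dz":0,"spin":-8},{"claw":40,"dx":0,"dy":0,"dz":0,"spin":-12},{"claw":40,"dx":0,"dy":0,"dz":0,"spin":-16},{"claw":40,"dx":0,"dy":0,"dz":0,"spin":-20},{"claw":40,"dx":0,"dy":0,"dz":0,"spin":-24},{"claw":40,"dx":0,"dy":0,"dz":0,"spin":-28},{"claw":40,"dx":0,"dy":0,"dz":0,"spin":-32}]'
python3 -c "
from h import *
go(577.6,-30.4,102,104);print(get_state()['torque'])"
python3 -m jog '[{"claw":40,"dx":0,"dy":0,"dz":0,"spin":-4},{"claw":40,"dx":0,"dy":0,"dz":0,"spin":-8},{"claw":40,"dx":0,"dy":0,"dz":0,"spin":-12},{"claw":40,"dx":0,"dy":0,"dz":0,"spin":-16},{"claw":40,"dx":0,"dy":0,"dz":0,"spin":-20},{"claw":40,"dx":0,"dy":0,"dz":0,"spin":-20}]'
python3 -c "
from h import *
go(577.6,-30.4,102,104);print(get_state()['torque'])"
```

```text
time: 16.65
position: [0.5772, -0.0291, 0.1037]
tool_rot: [0.702, 3.062, 0.001]
ft_force: [-2.1, 1.3, 3.5]
grip_width: 0.677
grip_force: 45.0
pos [577.2 -29.1 103.7] yaw 154.18 shift [-1.  -1.  -0.3] spin 52.2 q [ 0.63  0.36 -0.74  1.77  0.27  1.11  0.92] f [-2.1  1.3  3.5] tilt 0.04 grip 58.900551093828376 44.99960290593208
[ 0.18182504  0.22368613 -0.39898527]
time: 17.15
position: [0.5773, -0.0292, 0.1048]
tool_rot: [0.158, 3.137, -0.001]
ft_force: [-3.2, 0.1, 9.0]
grip_width: 0.682
grip_force: 45.0
pos [577.3 -29.2 104.8] yaw 174.22 shift [-0.4 -1.2  0.8] spin 72.2 q [ 0.67  0.38 -0.8   1.77  0.3   1.12  1.25] f [-3.2  0.1  9. ] tilt 0.04 grip 59.32200425109653 45.0010543476656
[0.01141973 0.78440344 0.03419214]
```

```bash
python3 -m jog '[{"claw":40,"dx":0,"dy":0,"dz":-2,"spin":0},{"claw":40,"dx":0,"dy":0,"dz":-4,"spin":0},{"claw":40,"dx":0,"dy":0,"dz":-6,"spin":0},{"claw":40,"dx":0,"dy":0,"dz":-6,"spin":0}]'
python3 -c "
from h import *
go(577.6,-30.4,102,104);print(get_state()['torque'])"
```

```text
time: 17.48
position: [0.5771, -0.0295, 0.1097]
tool_rot: [0.161, 3.137, -0.0]
ft_force: [0.7, -0.1, -0.0]
grip_width: 0.682
grip_force: 45.0
pos [577.1 -29.5 109.7] yaw 174.13 shift [-0.6 -0.9  5.7] spin 72.1 q [ 0.68  0.37 -0.8   1.76  0.29  1.13  1.25] f [ 0.7 -0.1 -0. ] tilt 0.03 grip 59.339673759278334 45.000019286158164
[ 0.08202109 -0.11957672 -0.0095896 ]
```

The cap is free, since the force fell to zero as it rose. I'll lift it so its lower edge is about 20 mm above the mouth.

```bash
python3 -m jog '[{"claw":40,"dx":0,"dy":0,"dz":-5,"spin":0},{"claw":40,"dx":0,"dy":0,"dz":-10,"spin":0},{"claw":40,"dx":0,"dy":0,"dz":-15,"spin":0},{"claw":40,"dx":0,"dy":0,"dz":-20,"spin":0},{"claw":40,"dx":0,"dy":0,"dz":-25,"spin":0},{"claw":40,"dx":0,"dy":0,"dz":-30,"spin":0},{"claw":40,"dx":0,"dy":0,"dz":-34,"spin":0},{"claw":40,"dx":0,"dy":0,"dz":-36,"spin":0},{"claw":40,"dx":0,"dy":0,"dz":-36,"spin":0},{"claw":40,"dx":0,"dy":0,"dz":-36,"spin":0},{"claw":40,"dx":0,"dy":0,"dz":-36,"spin":0},{"claw":40,"dx":0,"dy":0,"dz":-36,"spin":0}]'
python3 - <<'E'
from h import *
go(577.6,-30.4,102,104)
d=get_image("scene");cv2.imwrite("pics/s3.png",cv2.resize(d["frame"][190:340,250:450,::-1],None,fx=4,fy=4))
E
```

```text
time: 18.48
position: [0.5767, -0.0294, 0.1452]
tool_rot: [-0.16, -3.137, 0.0]
ft_force: [0.5, -0.0, -0.8]
grip_width: 0.683
grip_force: 45.0
pos [576.7 -29.4 145.2] yaw 174.17 shift [-1.  -0.9 41.2] spin 72.2 q [ 0.69  0.33 -0.82  1.73  0.26  1.19  1.28] f [ 0.5 -0.  -0.8] tilt 0.04 grip 59.45421165832641 44.999855134272266
```

View pics/s3.png

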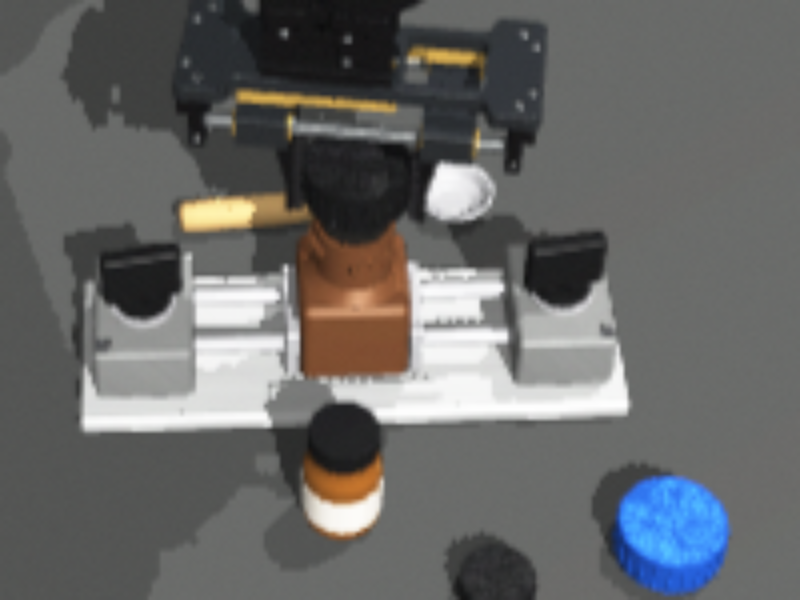

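The crop shows the cap held level at (355,190), clear above the jar neck at (355,260). The jar stands square in the braced jaws, and both wings at (140,275) and (565,265) are turned home. Handing in.

```bash
python3 -c "
from bench import *
print(close_job())"
```

```text
the job is handed in; nothing more can be done
None
```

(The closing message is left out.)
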